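# Set up the bench magnifier over the dish

### The arm

A 7-joint arm with a two-finger parallel gripper is mounted at the origin on a cart in front of the work surface, level with it; the furniture and walls round the work are solid. World frame = base frame: x ahead of the robot, y to its left, z up, the work surface at z = 0. Lengths are in mm, angles in rad, forces in N, time in s.
With the tool pointing down it reaches from about 400 to 875 mm from the base axis. Payload 4.4 kg.
Tool frame: the origin (TCP) lies at the very end of the fingers, on their centre line; the grasp point (between the pads) lies 19 mm behind it; y points along the fingers, z is the direction in which the jaws open and shut, and the axes are right-handed (so a half turn about y gives the same grasp; the last joint's range is limited). The gripper opens to 85 mm and grips with 20 to 120 N. Pads are 22 mm wide; open, the fingers measure 114 mm over their backs; the gripper's body (76 mm by 85 mm) begins 54 mm behind the grasp point. The pads swing forward as they close: fully open they stand 13 mm farther back than shut.
Start: joints at [-1.31, 0.628, 0.038, 1.517, -0.027, 0.996, -0.02], TCP at [208.636, 615.621, 231.313] pointing down, gripper open.
Joint ranges: [-3.06, 3.06], [-0.37, 2.12], [-1.25, 1.32], [0.18, 2.47], [-1.1, 4.24], [0.23, 1.98], [-2.94, 2.94]. Speed limits (rad/s): [2.57, 2.57, 3.14, 3.14, 3.14, 3.14, 3.14].

### API

Orientations are given as [roll, pitch, yaw] about the fixed x, y, z axes, in that order (R = Rz(yaw) Ry(pitch) Rx(roll)).
In Python, from cell import read_state, get_image, finish_job gives the robot as it stands. The module is installed in compiled form; this text tells all that it offers.
- The arm moves only by the tool servo_tool, never from a script. Its argument "increments" is a list of rows, each an object of numbers: "dx", "dy", "dz": the shift along the world's x, y, z in cm; "ax", "ay", "az": the turn, a rotation vector about the world's x, y, z in rad; "claw": the closure, from -1 (fully open) to 1 (shut). A call has 1 to 8 rows; each row is the pose to reach, as a shift and turn from the pose commanded when the call began; what a row does not reach only later rows make up. A row lasts 1/12 s, in which the tool goes at most 41.7 mm and 7.16 degrees, less where a joint would pass 70% of its speed; a pose out of reach is approached as far as the arm can. A call with a gripper value outside its range is refused whole. The fingers move at their own pace and stop on an object; the grip force is fixed at half the most. Time passes only in rows, so rows that repeat a pose let the fingers close. It gives the time, the measured TCP pose, the force and the opening at its end, in the units of the state.
- read_state(): the state, without advancing time (a new reading comes with each control period).
- get_image(name): name is "scene" or "side" or "wrist"; returns a dict with "color" (420x560x3 uint8, red, green, blue), "fov_y" (degrees; the focal length in pixels is half the picture's height over the tangent of half this angle, whatever the lens; pixels are square), "cx", "cy" (the principal point, pixels), "R" (3x3) and "t" (3): a world point X has camera coordinates R X + t. Camera axes: x right, y down, z forward; pixel columns grow to the right and rows downward; lengths in mm; the calibration is good to about 2 mm. The wrist camera is an equidistant fisheye: a pixel r from the principal point sees the ray r / f radians off the axis. A picture is of the moment at which its call begins. There is no depth.
- finish_job(): hands the job in, once; it reports no verdict.
The state is a dict: "clock": time; "qpos": joint angles; "qd": joint speeds; "tau": joint torques, N m; "eef_pos": TCP position; "tool_rot": TCP orientation; "force": force on the tool from outside, world axes, zero at the start; "torque": the same for the moment, N m; "width": finger opening in mm.
Only numpy, scipy, OpenCV 4.12 (cv2) and the standard library are available. Lean on these libraries where they do the work, as an engineer would, in place of code of your own. Each camera call takes 0.05 s, during which the arm holds its last target.

### The job

Set up the bench magnifier for looking at the pale pink specimen dish on the blue tile. With its lens arm still folded up, carry the stand over, keeping it upright, put it down flat on the bench beside the tile so that the lens will come right over the dish, and let go; then take the arm by its orange tab and fold it down until the lens lies level, centred over the dish, and let go again. Leave the dish, the empty dish, the dropper bottle and the green coverslip box where they are.

Things in the scene. Friction and masses are not known exactly. Their poses are not given: they have to be found in the camera images.
- magnifier_handle (a point): Centre of the blue carrying handle of the loose magnifier (0.7 kg, balanced within 15 mm of the handle). A bar 76 long, 22 wide, 24 high along the stand's x axis, free below and beside; centre 75 above the stand's underside (z = 0.075 on the bench). Site axes are the stand's: x from handle toward lens, z up.
- magnifier_base (a point): Point on the underside of the stand, straight below the handle centre; axes the stand's. White base plate 165 (x) by 100 (y), top 16 above the bench, from 80 behind to 85 in front of this point; round counterweight behind the handle, top 32 above the bench. On the bench the stand slides only if pushed with about 4 N or more.
- magnifier_hinge (a point): The arm's hinge on top of the stand's post: 70 in front of the handle centre (stand's x), 110 above the stand's underside; grey yoke there, top 124 above the underside, 46 wide. Axes the stand's; the hinge axis is y.
- magnifier_tab (a point): Centre of the orange tab at the arm's outer end: a round cross-bar 12 thick, 28 long, along the stand's y axis, 183 from the hinge, 24 beyond the lens frame on a bar 10 wide and 8 high. It can be pinched by its two ends (28 apart) from above and then turns between the fingers as the arm swings. Axes as the arm's (x outward).
- magnifier_aim (a point): Point fixed to the stand (nothing there) where the centre of the lens will be when the arm is level: 195 in front of the handle centre along the stand's x axis, 110 above the stand's underside. Axes as the stand's.
- magnifier_lens (a point): Centre of the round lens on the arm, 125 from the hinge; grey frame 68 in diameter and 12 thick. Its x axis points outward along the arm, its z axis is the lens's axis (vertical when the lens is level).
- magnifier_arm (a joint): Angle of the lens arm about its hinge, a level axis along the stand's y: 0 when the arm and the lens lie level pointing to the stand's +x, positive when raised; travel -0.5 to 1.2 rad, with no stop or notch at level. Friction holds the arm wherever it is released; moving it takes 1 to 3 N at the tab.
- dish_centre (a point): Centre (half-way up) of the loose pale pink specimen dish, 58 across and 15 high, in the middle of the tile.
- tile: Blue tile fixed to the bench, 90 by 90 by 6; origin at the centre of its underside, sides along its x and y.
- spare_dish: Bystander: loose empty clear (whitish) dish, 68 across, 15 high; origin under its centre.
- dropper_bottle: Bystander: loose brown bottle with red dropper cap, 43 across, 112 high; origin under its centre.
- coverslip_box: Bystander: loose green flat box, 46 (x) by 62 (y) by 16 high; origin under its centre.
Not all that is in view belongs to the job. Leave any black, brown or purple look-alike of the part that bears dish_centre alone.

How it is judged:
By the outcome, as a careful person would: the job done as asked, in the order asked, and still so for the second after the job is handed in, with the robot touching nothing.
It also fails if it takes over 58 s, if anything falls off the work surface, if the arm or the gripper's body presses on something with over 40 N, if the wrist force passes 120 N, or if a joint passes its speed limit or range.

## Working session

There is one attempt and no reset: what is moved stays moved. The work goes in short steps, Python scripts to look and compute and a tool call to move; the robot and the scene stay as the last step left them, time stands still between calls to the robot, and variables do not carry over. Pictures are saved under pics/ and viewed, and the job is handed in when it is done.

Besides the shell and the picture viewer there is one more tool, called after "Emit:" as a command line: name --argument value ..., lists and objects as JSON in quotes. servo_tool: Moves the arm, as the interface text tells. Its arguments: {"type":"object","properties":{"increments":{"type":"array","items":{"type":"object","properties":{"dx":{"type":"number"},"dy":{"type":"number"},"dz":{"type":"number"},"ax":{"type":"number"},"ay":{"type":"number"},"az":{"type":"number"},"claw":{"type":"number"}}}}},"required":["increments"]}

```bash
mkdir -p pics
cat > h.py <<'E'
import numpy as np, cv2
from cell import read_state, get_image, finish_job
def snap(n,tag):
    d=get_image(n); cv2.imwrite(f'pics/{tag}.png',d['color'][:,:,::-1]); np.savez(f'pics/{tag}.npz',**d); return d
def f(d): return 210/np.tan(np.radians(float(d['fov_y']))/2)
def ray(d,u,v,z):
    R=np.array(d['R']);t=np.array(d['t']);F=f(d)
    c=np.array([(u-d['cx'])/F,(v-d['cy'])/F,1.]);w=R.T@c;o=-R.T@t
    return o+w*(z-o[2])/w[2]
def proj(d,X):
    p=np.array(d['R'])@np.array(X)+np.array(d['t']);F=f(d);return p[0]/p[2]*F+d['cx'],p[1]/p[2]*F+d['cy']
E
python3 - <<'E'
from h import *
for n in('scene','side','wrist'):
    d=snap(n,n+'0');print(n,d['fov_y'],d['cx'],d['cy'],-np.array(d['R']).T@np.array(d['t']))
print(read_state())
E
```

```text
scene 52.60669524927508 284.9361988643258 211.76027321897104 [  68.68572738 -428.4906517   754.88160184]
side 54.163027034923026 276.37008288967667 216.75850373666384 [ 117.19274878 -687.68533635  747.32253106]
wrist 65.70646984690485 281.104038574926 204.59191957962625 [131.38432345 640.50558944 373.70285513]
{'clock': 0.15, 'qpos': array([-1.30981029,  0.62912213,  0.03847781,  1.5181388 , -0.02698761,
        0.99630438, -0.01997729]), 'qd': array([ 0.00232176, -0.00342467, -0.00065524, -0.00237112, -0.0009675 ,
        0.00045867,  0.00043567]), 'tau': array([ 1.40390057e-03, -5.63808489e+01,  1.22773502e+00, -1.93654794e+01,
        1.11813017e-02,  7.34788540e-03, -4.01079745e-06]), 'eef_pos': array([208.48664851, 615.15473035, 230.60820308]), 'tool_rot': array([-1.57224989e+00, -3.39960891e-05, -3.26780370e-01]), 'force': array([ 0.42189739,  0.14089784, -0.84619723]), 'torque': array([ 0.01811366, -0.04956889, -0.01676625]), 'width': 85.49159004169842}
```

View pics/scene0.png

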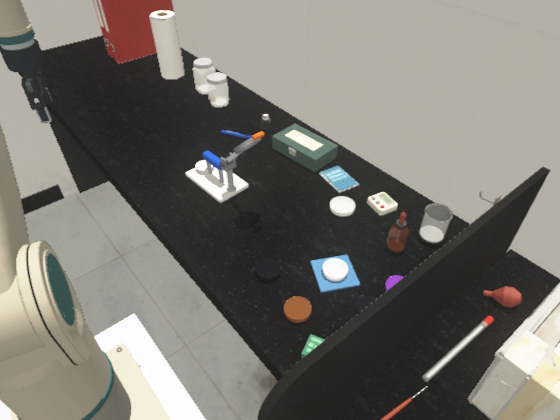

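View pics/side0.png

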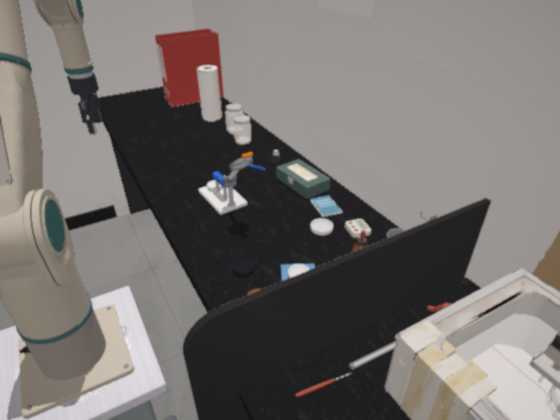

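View pics/wrist0.png

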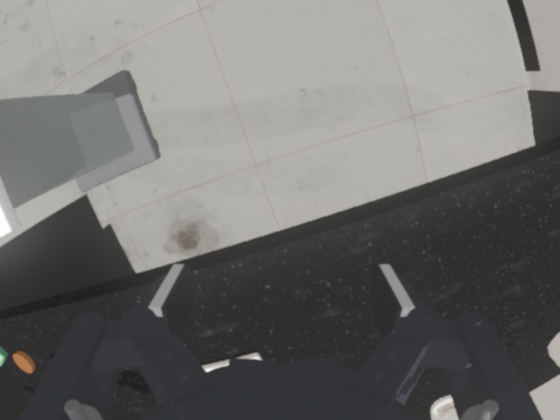

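Run:
```python
import cv2
a=cv2.imread('pics/scene0.png')
cv2.imwrite('pics/z1.png',cv2.resize(a[115:215,170:285],None,fx=6,fy=6,interpolation=cv2.INTER_CUBIC)[:600,:690])
cv2.imwrite('pics/z2.png',cv2.resize(a[180:380,220:460],None,fx=3,fy=3,interpolation=cv2.INTER_CUBIC))
a=cv2.imread('pics/side0.png')
cv2.imwrite('pics/z3.png',cv2.resize(a[140:300,190:380],None,fx=3.7,fy=3.7,interpolation=cv2.INTER_CUBIC))
```

```text
(no output)
```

View pics/z1.png

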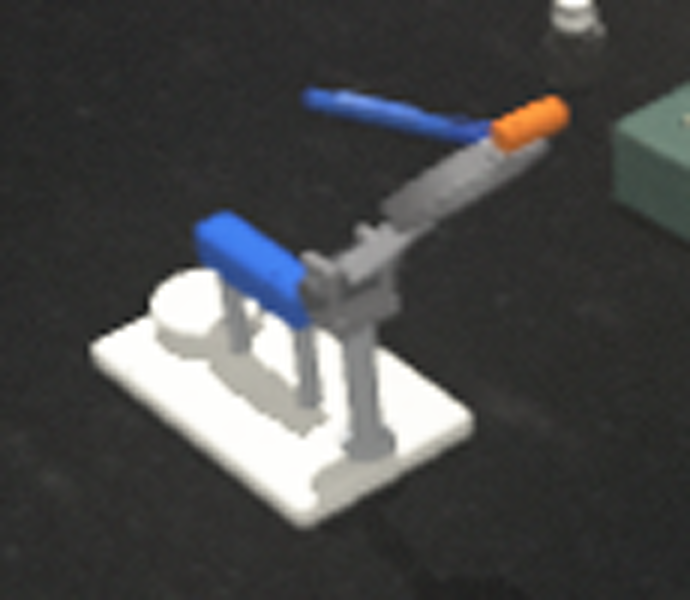

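View pics/z2.png

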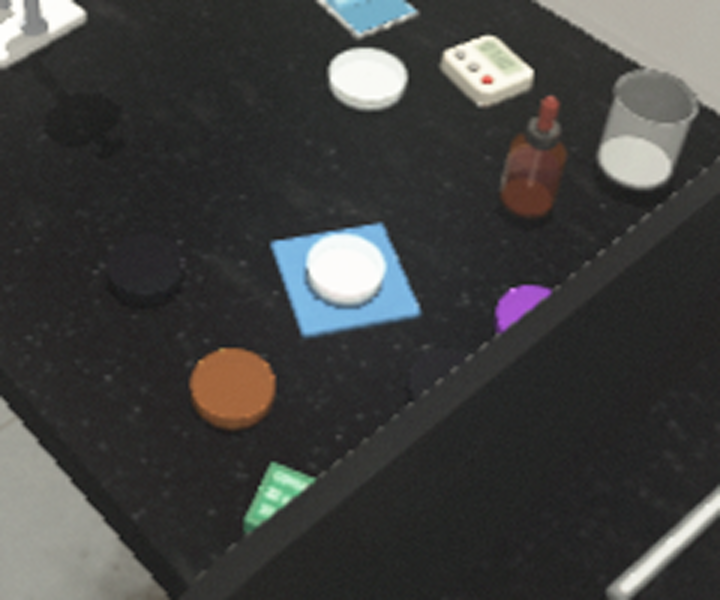

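View pics/z3.png

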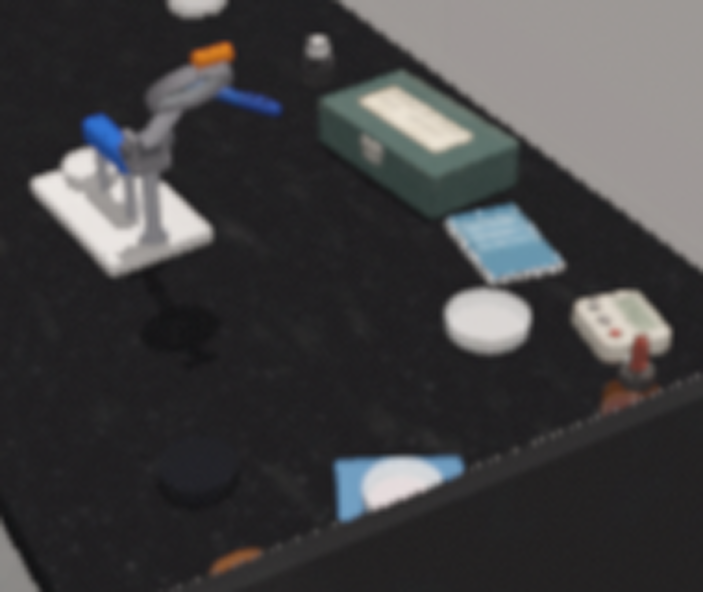

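Run:
```python
from h import *
d=dict(np.load('pics/scene0.npz')); s=dict(np.load('pics/side0.npz'))
def P(u,v,z,sc,ox,oy,dd=d): return ray(dd,(u+.5)/sc-.5+ox,(v+.5)/sc-.5+oy,z).round(1)
print('base top');[print(P(u,v,16,6,170,115)) for u,v in((92,347),(305,515),(472,415))]
print('post foot',P(370,448,16,6,170,115))
print('handle top',[P(u,v,87,6,170,115) for u,v in((197,228),(228,212),(300,292))], 'bottom edge z63 end', P(302,327,63,6,170,115))
print('side base');[print(P(u,v,16,3.7,190,140,s)) for u,v in((32,185),(113,268),(212,233))]
print('tile');c=[P(u,v,6,3,220,180) for u,v in((272,241),(383,224),(420,315),(303,335))];print(c,np.mean(c,0))
print('dish top',P(346,262,21,3,220,180))
for n,u,v,z in(('spare',368,72,15),('bottle',528,205,0),('brown',232,380,15),('black',145,265,15),('purple',528,310,15),('green1',272,465,16),('green2',315,482,16),('green3',247,518,16),('green bottom',240,535,0),('timer',487,85,10),('deskedge',0,367,0),('deskedge',170,580,0),('beaker',636,165,0)): print(n,P(u,v,z,3,220,180))
print('tab z~?',P(530,122,270,6,170,115))
```

```text
base top
[463.2 485.1  16. ]
[474.  320.6  16. ]
[570.9 329.6  16. ]
post foot [521.8 340.1  16. ]
handle top [array([506.1, 443.7,  87. ]), array([523.6, 445.4,  87. ]), array([515.1, 373.5,  87. ])] bottom edge z63 end [517.4 379.8  63. ]
side base
[458.5 476.4  16. ]
[470.6 316.3  16. ]
[566.1 322.2  16. ]
tile
[array([523.6,  24.6,   6. ]), array([601.6, -17.9,   6. ]), array([558.9, -96.4,   6. ]), array([481.3, -54.8,   6. ])] [541.35  -36.125   6.   ]
dish top [542.9 -34.6  21. ]
spare [711.5 107.6  15. ]
bottle [708.9 -74.5   0. ]
brown [412.9 -55.5  15. ]
black [429.7  62.4  15. ]
purple [ 616.2 -147.2   15. ]
green1 [ 389.6 -121.9   16. ]
green2 [ 402.5 -148.6   16. ]
green3 [ 352.4 -139.3   16. ]
green bottom [ 347.4 -139.     0. ]
timer [782.8  33.5  10. ]
deskedge [301.1  65.2  -0. ]
deskedge [ 294.6 -133.7    0. ]
beaker [ 811.7 -102.8    0. ]
tab z~? [508.2 185.2 270. ]
```

Run:
```python
from h import *
d=dict(np.load('pics/scene0.npz')); s=dict(np.load('pics/side0.npz'))
def tri(a,b):
    A=[];B=[]
    for dd,(u,v) in((d,a),(s,b)):
        R=dd['R'];o=-R.T@dd['t'];w=R.T@np.array([(u-dd['cx'])/f(dd),(v-dd['cy'])/f(dd),1]);w/=np.linalg.norm(w)
        M=np.eye(3)-np.outer(w,w);A.append(M);B.append(M@o)
    x=np.linalg.lstsq(np.vstack(A),np.hstack(B),rcond=None)[0];return x.round(1)
def q(u,v,sc,ox,oy): return (u+.5)/sc-.5+ox,(v+.5)/sc-.5+oy
print('tab',tri(q(530,122,6,170,115),q(213,54,3.7,190,140)))
print('wall far corner',tri((547,170),(489,203)))
print('wall near top?',tri((262,412),(190,330)))
for n,a in(('x',(300,370)),):
    for z in(0,100,200,250): print(z,ray(d,280,375,z).round(),ray(d,400,288,z).round(),ray(d,540,182,z).round())
    for z in(0,100,200,250): print(z,ray(s,215,322,z).round(),ray(s,489,205,z).round())
```

```text
tab [527.9 213.5 247. ]
wall far corner [ 920.7 -240.6  223.4]
wall near top? [ 193.3 -244.3  216.7]
0 [ 297. -141.    0.] [ 624. -156.    0.] [1218. -174.    0.]
100 [ 267. -179.  100.] [ 550. -192.  100.] [1066. -207.  100.]
200 [ 237. -217.  200.] [ 477. -228.  200.] [ 913. -241.  200.]
250 [ 222. -236.  250.] [ 440. -246.  250.] [ 837. -258.  250.]
0 [294. -66.   0.] [1245.  -61.    0.]
100 [ 271. -149.  100.] [1094. -145.  100.]
200 [ 247. -233.  200.] [ 943. -229.  200.]
250 [ 235. -274.  250.] [ 868. -271.  250.]
```

Emit:
servo_tool --increments '[{"dx": 3.5, "dy": -2.5, "az": -0.12}, {"dx": 7, "dy": -5, "az": -0.24}, {"dx": 10.5, "dy": -7.2, "az": -0.36}, {"dx": 14, "dy": -9.5, "az": -0.48}, {"dx": 17.5, "dy": -12, "az": -0.6}, {"dx": 21, "dy": -14.2, "az": -0.72}, {"dx": 24.5, "dy": -16.5, "az": -0.84}, {"dx": 27.5, "dy": -18.6, "az": -0.96}]'

```text
invalid input at $.increments[0]: expected keys dx, dy, dz, ax, ay, az, claw
```

Emit:
servo_tool --increments '[{"dx": 2, "dy": -1.2, "az": -0.12}, {"dx": 3.3, "dy": -2, "az": -0.21}, {"dx": 3.3, "dy": -2, "az": -0.21}, {"dx": 3.3, "dy": -2, "az": -0.21}]'

```text
invalid input at $.increments[0]: expected keys dx, dy, dz, ax, ay, az, claw
```

Run:
```python
from h import *
d=snap('wrist','w1');s=read_state();print({k:np.round(s[k],3) for k in('clock','eef_pos','tool_rot','qpos','force')})
```

```text
{'clock': np.float64(0.2), 'eef_pos': array([208.49 , 615.287, 230.748]), 'tool_rot': array([-1.572,  0.   , -0.327]), 'qpos': array([-1.31 ,  0.629,  0.038,  1.518, -0.027,  0.996, -0.02 ]), 'force': array([-0.653, -0.122, -0.483])}
```

View pics/w1.png

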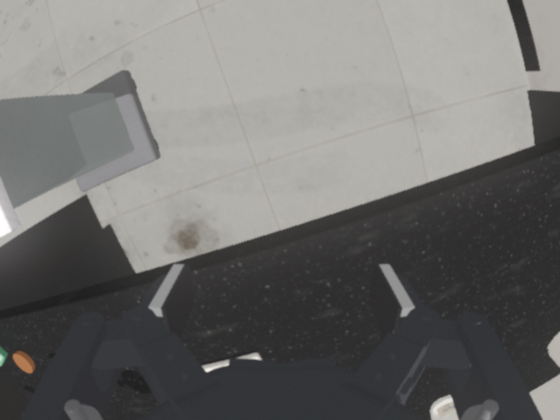

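Emit:
servo_tool --increments '[{"dx": 3.5, "dy": -2.5, "dz": 0, "ax": 0, "ay": 0, "az": -0.12, "claw": -1}, {"dx": 7, "dy": -5, "dz": 0, "ax": 0, "ay": 0, "az": -0.24, "claw": -1}, {"dx": 10.5, "dy": -7.2, "dz": 0, "ax": 0, "ay": 0, "az": -0.36, "claw": -1}, {"dx": 14, "dy": -9.5, "dz": 0, "ax": 0, "ay": 0, "az": -0.48, "claw": -1}, {"dx": 17.5, "dy": -12, "dz": 0, "ax": 0, "ay": 0, "az": -0.6, "claw": -1}, {"dx": 21, "dy": -14.2, "dz": 0, "ax": 0, "ay": 0, "az": -0.72, "claw": -1}, {"dx": 24.5, "dy": -16.5, "dz": 0, "ax": 0, "ay": 0, "az": -0.84, "claw": -1}, {"dx": 27.5, "dy": -18.6, "dz": 0, "ax": 0, "ay": 0, "az": -0.96, "claw": -1}]'

```text
clock: 0.87
eef_pos: [485.3, 428.2, 231.3]
tool_rot: [-1.571, 0.0, -1.293]
force: [0.0, 0.6, 0.3]
width: 85.6
```

Emit:
servo_tool --increments '[{"dx": 2, "dy": -1.2, "dz": 0, "ax": 0, "ay": 0, "az": -0.12, "claw": -1}, {"dx": 3.3, "dy": -2, "dz": 0, "ax": 0, "ay": 0, "az": -0.21, "claw": -1}, {"dx": 3.3, "dy": -2, "dz": 0, "ax": 0, "ay": 0, "az": -0.21, "claw": -1}, {"dx": 3.3, "dy": -2, "dz": 0, "ax": 0, "ay": 0, "az": -0.21, "claw": -1}]'

```text
clock: 1.2
eef_pos: [516.7, 409.2, 230.9]
tool_rot: [-1.572, -0.0, -1.496]
force: [-1.2, 0.3, -0.2]
width: 85.2
```

Run:
```python
from h import *
d=snap('wrist','w2');s=read_state();print({k:np.round(s[k],3) for k in('clock','eef_pos','tool_rot','qpos','force')})
```

```text
{'clock': np.float64(1.25), 'eef_pos': array([515.369, 410.56 , 230.874]), 'tool_rot': array([-1.572e+00,  1.000e-03, -1.494e+00]), 'qpos': array([-0.915,  0.666,  0.352,  1.496, -0.253,  1.026, -0.423]), 'force': array([-0.061,  0.053, -0.43 ])}
```

View pics/w2.png

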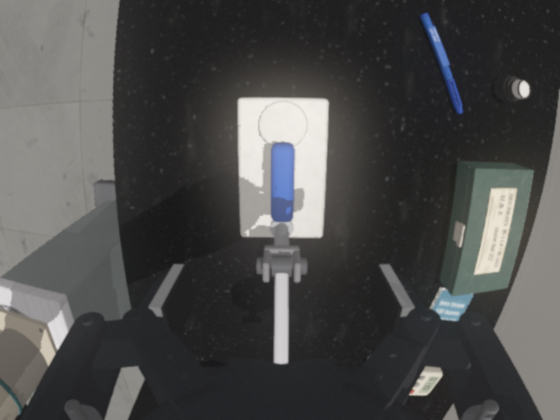

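```bash
cat >> h.py <<'E'
def fray(d,u,v,z):
    R=np.array(d['R']);t=np.array(d['t']);F=f(d)
    a=np.array([u-d['cx'],v-d['cy']]);r=np.hypot(*a);th=r/F
    c=np.array([*(a/max(r,1e-9)*np.sin(th)),np.cos(th)]);w=R.T@c;o=-R.T@t
    return o+w*(z-o[2])/w[2]
def fproj(d,X):
    p=np.array(d['R'])@np.array(X)+np.array(d['t']);F=f(d);rho=np.hypot(p[0],p[1]);th=np.arctan2(rho,p[2])
    return p[0]/rho*th*F+d['cx'],p[1]/rho*th*F+d['cy']
E
python3 - <<'E'
from h import *
d=dict(np.load('pics/w2.npz'))
c=[fray(d,u,v,16)[:2] for u,v in((238,97),(328,98),(323.5,238),(240,238))];print(np.round(c,1))
A=np.array(c);ax=((A[3]-A[0])+(A[2]-A[1]));print('yaw',np.arctan2(ax[1],ax[0]),np.arctan2(*( (A[3]-A[0])[::-1])),np.arctan2(*((A[2]-A[1])[::-1])), 'len',np.linalg.norm(ax)/2,np.linalg.norm(A[1]-A[0]),np.linalg.norm(A[2]-A[3]))
ctr=A.mean(0);e=ax/np.linalg.norm(ax);print('base pt',ctr-2.5*e)
im=d['color'].astype(int);m=((im[...,2]>im[...,0]+50)&(im[...,2]>100));m[:,:220]=0;m[:,340:]=0;m[300:]=0
n,l,st,_=cv2.connectedComponentsWithStats(m.astype('uint8'));i=1+st[1:,4].argmax();print(st[i])
ys,xs=np.where(l==i);P=np.array([fray(d,x,y,87)[:2] for x,y in zip(xs,ys)]).astype('float32')
print(cv2.minAreaRect(P),P.mean(0))
E
```

```text
[[463.2 489.7]
 [560.9 496. ]
 [573.6 331.4]
 [472.5 323.8]]
yaw -1.503978685194078 -1.5142641507681969 -1.4936263126401488 len 165.6027661514285 97.91917643982694 101.34037315926544
base pt [517.37579595 412.69382142]
[ 272  144   22   77 1582]
((517.2373657226562, 414.48626708984375), (19.3220272064209, 72.0892562866211), 3.841967821121216) [516.6854  416.08432]
```

Emit:
servo_tool --increments '[{"dx": 0.05, "dy": 0.2, "dz": -3.5, "ax": 0, "ay": 0, "az": -0.007, "claw": -1}, {"dx": 0.05, "dy": 0.2, "dz": -7, "ax": 0, "ay": 0, "az": -0.007, "claw": -1}, {"dx": 0.05, "dy": 0.2, "dz": -10, "ax": 0, "ay": 0, "az": -0.007, "claw": -1}, {"dx": 0.05, "dy": 0.2, "dz": -12.5, "ax": 0, "ay": 0, "az": -0.007, "claw": -1}, {"dx": 0.05, "dy": 0.2, "dz": -14.5, "ax": 0, "ay": 0, "az": -0.007, "claw": -1}, {"dx": 0.05, "dy": 0.2, "dz": -16.3, "ax": 0, "ay": 0, "az": -0.007, "claw": -1}, {"dx": 0.05, "dy": 0.2, "dz": -17.3, "ax": 0, "ay": 0, "az": -0.007, "claw": -1}, {"dx": 0.05, "dy": 0.2, "dz": -17.3, "ax": 0, "ay": 0, "az": -0.007, "claw": -1}]'

```text
clock: 1.92
eef_pos: [514.0, 412.3, 55.9]
tool_rot: [-1.576, -0.001, -1.5]
force: [0.3, 0.2, 0.2]
width: 84.9
```

Emit:
servo_tool --increments '[{"dx": 0, "dy": 0, "dz": 0, "ax": 0, "ay": 0, "az": 0, "claw": 0.2}, {"dx": 0, "dy": 0, "dz": 0, "ax": 0, "ay": 0, "az": 0, "claw": 1}, {"dx": 0, "dy": 0, "dz": 0, "ax": 0, "ay": 0, "az": 0, "claw": 1}, {"dx": 0, "dy": 0, "dz": 0, "ax": 0, "ay": 0, "az": 0, "claw": 1}, {"dx": 0, "dy": 0, "dz": 0, "ax": 0, "ay": 0, "az": 0, "claw": 1}, {"dx": 0, "dy": 0, "dz": 0, "ax": 0, "ay": 0, "az": 0, "claw": 1}, {"dx": 0, "dy": 0, "dz": 0, "ax": 0, "ay": 0, "az": 0, "claw": 1}, {"dx": 0, "dy": 0, "dz": 0, "ax": 0, "ay": 0, "az": 0, "claw": 1}]'

```text
clock: 2.58
eef_pos: [517.4, 412.0, 59.4]
tool_rot: [-1.57, 0.001, -1.504]
force: [-2.0, -1.4, 5.7]
width: 21.0
```

Run:
```python
from h import *
d=snap('wrist','w3');s=read_state();print({k:np.round(s[k],3) for k in('clock','eef_pos','tool_rot','qpos','force','torque','width')})
```

```text
{'clock': np.float64(2.633), 'eef_pos': array([517.379, 411.973,  59.336]), 'tool_rot': array([-1.570e+00,  1.000e-03, -1.504e+00]), 'qpos': array([-0.874,  0.869,  0.278,  1.616, -0.331,  0.702, -0.368]), 'force': array([-0.989, -0.027,  6.026]), 'torque': array([-0.146,  0.32 , -0.045]), 'width': np.float64(20.769)}
```

View pics/w3.png

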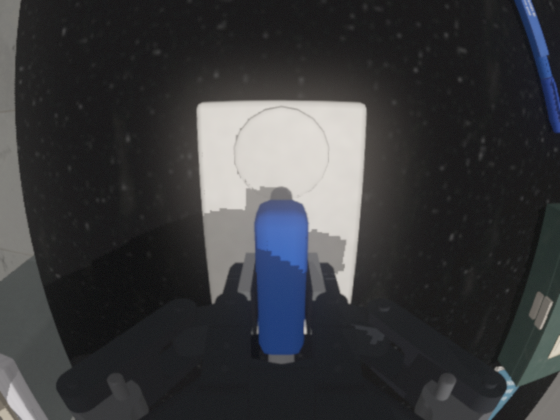

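Run:
```python
from h import *
d=dict(np.load('pics/w3.npz'))
for p in((198,102.5),(366,102.5),(211,300),(350,300)): print(p,fray(d,*p,16).round(1))
a=fray(d,198,102.5,16);b=fray(d,366,102.5,16);m=(a+b)/2;y=b-a;yaw=np.arctan2(y[1],y[0])-np.pi/2
print('yaw',yaw,'base',m+80*np.array([np.cos(yaw),np.sin(yaw),0]))
im=d['color'].astype(int)
for y0 in(220,340):
  r=np.where((im[y0,:,2]>im[y0,:,0]+50)&(im[y0,:,2]>90))[0];r=r[(r>240)&(r<330)];a,b=fray(d,r.min(),y0,87),fray(d,r.max()+1,y0,87);print(a.round(1),b.round(1))
print(fray(d,281,201,87), fray(d,281,354,87))
```

```text
(198, 102.5) [464.1 488.9  16. ]
(366, 102.5) [560.8 495.5  16. ]
(211, 300) [471.5 356.2  16. ]
(350, 300) [569.3 362.8  16. ]
yaw -1.5031224215384436 base [517.83789131 412.38665938  16.        ]
[505.3 447.   87. ] [524.8 448.3  87. ]
[508.6 386.5  87. ] [529.2 387.9  87. ]
[514.35410746 455.22862651  87.        ] [519.5380917  377.89508083  87.        ]
```

Emit:
servo_tool --increments '[{"dx": 0, "dy": 0, "dz": 0.5, "ax": 0, "ay": 0, "az": 0, "claw": 1}, {"dx": 0, "dy": 0, "dz": 1.3, "ax": 0, "ay": 0, "az": 0, "claw": 1}, {"dx": 0, "dy": 0, "dz": 2.3, "ax": 0, "ay": 0, "az": 0, "claw": 1}, {"dx": 0, "dy": 0, "dz": 3.3, "ax": 0, "ay": 0, "az": 0, "claw": 1}, {"dx": 0, "dy": 0, "dz": 4, "ax": 0, "ay": 0, "az": 0, "claw": 1}, {"dx": 0, "dy": 0, "dz": 4, "ax": 0, "ay": 0, "az": 0, "claw": 1}, {"dx": 0, "dy": 0, "dz": 4, "ax": 0, "ay": 0, "az": 0, "claw": 1}]'

```text
clock: 3.22
eef_pos: [517.5, 411.9, 99.1]
tool_rot: [-1.57, 0.001, -1.504]
force: [-0.1, -0.5, -6.8]
width: 21.0
```

Run:
```python
from h import *
d=snap('wrist','w4');d=snap('scene','s4');s=read_state();print({k:np.round(s[k],3) for k in('clock','eef_pos','tool_rot','qpos','force','torque','width')})
```

```text
{'clock': np.float64(3.317), 'eef_pos': array([516.686, 411.438,  97.977]), 'tool_rot': array([-1.572, -0.   , -1.504]), 'qpos': array([-0.886,  0.818,  0.299,  1.601, -0.314,  0.772, -0.382]), 'force': array([-1.181,  0.325, -6.338]), 'torque': array([0.049, 0.035, 0.023]), 'width': np.float64(20.978)}
```

View pics/w4.png

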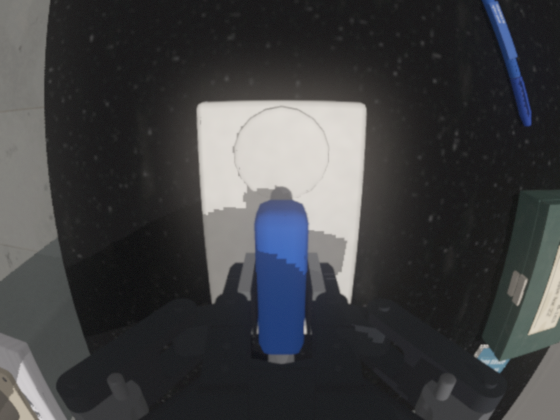

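View pics/s4.png

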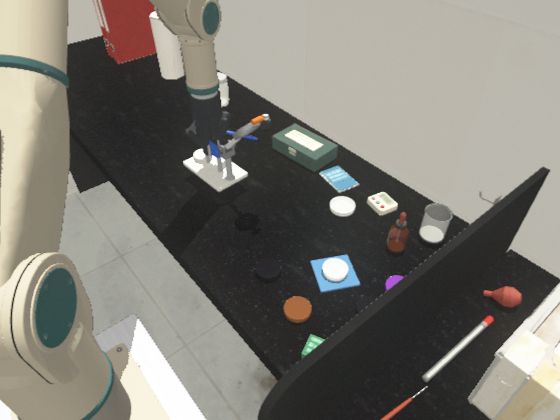

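Emit:
servo_tool --increments '[{"dx": 0, "dy": -1.5, "dz": 0, "ax": 0, "ay": 0, "az": 0, "claw": 1}, {"dx": 0.1, "dy": -4.5, "dz": 0, "ax": 0, "ay": 0, "az": 0, "claw": 1}, {"dx": 0.3, "dy": -8, "dz": 0, "ax": 0, "ay": 0, "az": 0, "claw": 1}, {"dx": 0.5, "dy": -11.5, "dz": 0, "ax": 0, "ay": 0, "az": 0, "claw": 1}, {"dx": 0.7, "dy": -15, "dz": 0, "ax": 0, "ay": 0, "az": 0, "claw": 1}, {"dx": 0.9, "dy": -18.5, "dz": 0, "ax": 0, "ay": 0, "az": 0, "claw": 1}, {"dx": 1.0, "dy": -21.5, "dz": 0, "ax": 0, "ay": 0, "az": 0, "claw": 1}, {"dx": 1.15, "dy": -23.7, "dz": 0, "ax": 0, "ay": 0, "az": 0, "claw": 1}]'

```text
clock: 3.98
eef_pos: [528.3, 170.3, 98.1]
tool_rot: [-1.572, -0.002, -1.507]
force: [-0.0, -0.3, -6.3]
width: 21.1
```

Emit:
servo_tool --increments '[{"dx": 0, "dy": -1.0, "dz": 0, "ax": 0, "ay": 0, "az": 0, "claw": 1}, {"dx": 0, "dy": -1.6, "dz": -0.5, "ax": 0, "ay": 0, "az": 0, "claw": 1}, {"dx": 0, "dy": -1.6, "dz": -1.5, "ax": 0, "ay": 0, "az": 0, "claw": 1}, {"dx": 0, "dy": -1.6, "dz": -2.5, "ax": 0, "ay": 0, "az": 0, "claw": 1}, {"dx": 0, "dy": -1.6, "dz": -3.0, "ax": 0, "ay": 0, "az": 0, "claw": 1}, {"dx": 0, "dy": -1.6, "dz": -3.0, "ax": 0, "ay": 0, "az": 0, "claw": 1}]'

```text
clock: 4.48
eef_pos: [526.9, 160.3, 66.1]
tool_rot: [-1.575, 0.0, -1.501]
force: [-0.5, 0.2, -6.7]
width: 21.0
```

Run:
```python
from h import *
d=snap('wrist','w5');d=snap('scene','s5');s=read_state();print({k:np.round(s[k],3) for k in('clock','eef_pos','tool_rot','qpos','force','torque','width')})
a=cv2.imread('pics/s5.png')
cv2.imwrite('pics/z5.png',cv2.resize(a[140:320,240:420],None,fx=3.3,fy=3.3,interpolation=cv2.INTER_CUBIC))
```

```text
{'clock': np.float64(4.583), 'eef_pos': array([528.156, 159.794,  67.576]), 'tool_rot': array([-1.572,  0.   , -1.502]), 'qpos': array([-0.482,  0.739,  0.213,  1.928, -0.299,  0.506,  0.009]), 'force': array([ 0.282,  0.441, -5.778]), 'torque': array([ 0.049, -0.016,  0.054]), 'width': np.float64(20.731)}
```

View pics/z5.png

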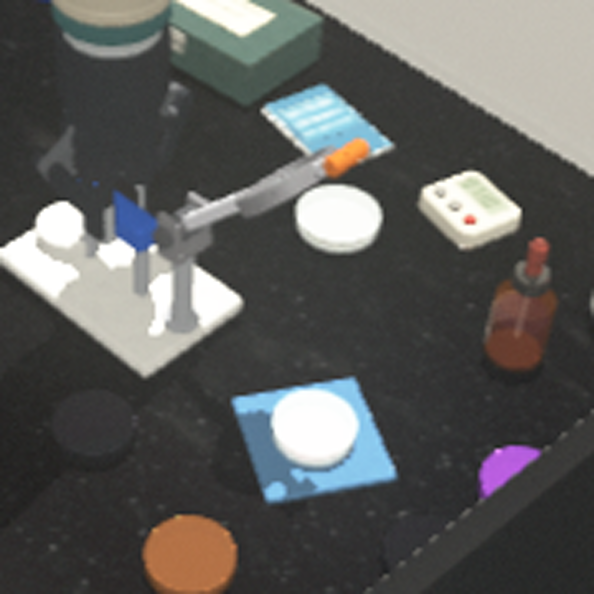

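View pics/s5.png

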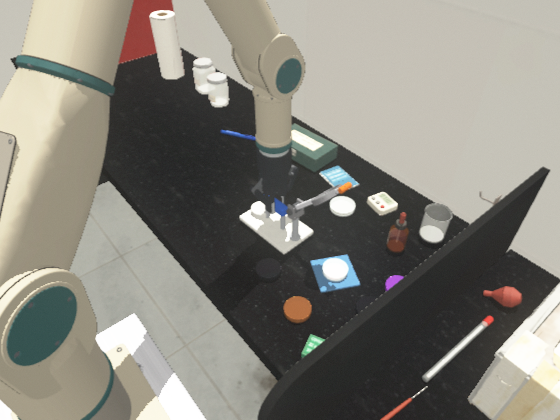

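Run:
```python
from h import *
d=dict(np.load('pics/s5.npz'));d0=dict(np.load('pics/scene0.npz'))
def P(u,v,z,sc,ox,oy,dd=d): return ray(dd,(u+.5)/sc-.5+ox,(v+.5)/sc-.5+oy,z)
a,b=P(147,373,25,3.3,240,140),P(243,300,25,3.3,240,140);print(a.round(1),b.round(1),np.linalg.norm(a-b))
m=(a+b)/2;y=b-a;yaw=np.arctan2(y[1],y[0])-np.pi/2;print(yaw,'aim',m+110*np.array([np.cos(-1.503),np.sin(-1.503),0]),'base',m-85*np.array([np.cos(-1.503),np.sin(-1.503),0]))
# dish: unwarp to z=21 plane metric map, using scene0
for z in(21,6):
  xs,ys=np.meshgrid(np.arange(470,620,.25),np.arange(-110,40,.25))
  uv=np.array([proj(d0,(x,y_,z)) for x,y_ in zip(xs.ravel(),ys.ravel())]).reshape(*xs.shape,2).astype('float32')
  w=cv2.remap(d0['color'],uv[...,0],uv[...,1],cv2.INTER_CUBIC);cv2.imwrite(f'pics/u{z}.png',w[:,:,::-1])
  if z==6:
    mm=((w[...,2].astype(int)>w[...,0].astype(int)+50)).astype('uint8')
    c=max(cv2.findContours(mm,0,2)[0],key=cv2.contourArea);r=cv2.minAreaRect(c);print('tile',470+r[0][0]*.25,-110+r[0][1]*.25,np.array(r[1])*.25,r[2])
```

```text
[481.   67.4  25. ] [579.9  77.   25. ] 99.35445154033609
-1.4748267041635768 aim [537.85470498 -37.55391101  25.        ] base [524.64454642 156.99811728  25.        ]
tile 541.1334228515625 -35.84928894042969 [92.47755432 91.38738251] 62.77766418457031
```

View pics/u21.png

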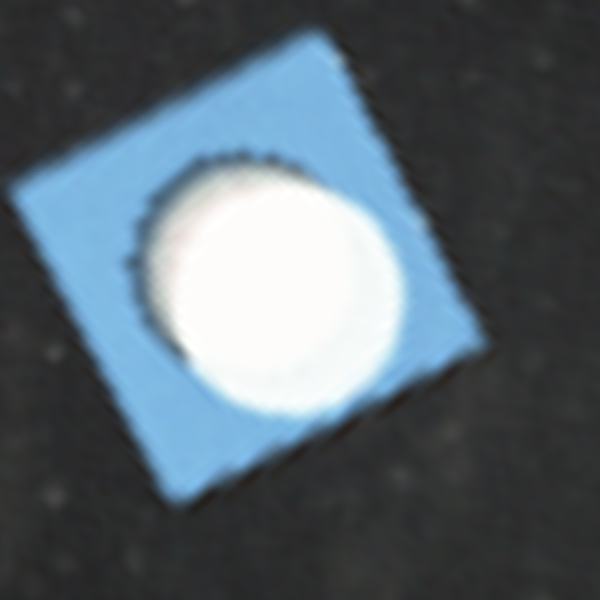

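Emit:
servo_tool --increments '[{"dx": 0.2, "dy": 0, "dz": -0.3, "ax": 0, "ay": 0, "az": 0, "claw": 1}, {"dx": 0.2, "dy": 0, "dz": -0.6, "ax": 0, "ay": 0, "az": 0, "claw": 1}, {"dx": 0.2, "dy": 0, "dz": -0.8, "ax": 0, "ay": 0, "az": 0, "claw": 1}, {"dx": 0.2, "dy": 0, "dz": -0.9, "ax": 0, "ay": 0, "az": 0, "claw": 1}, {"dx": 0.2, "dy": 0, "dz": -0.95, "ax": 0, "ay": 0, "az": 0, "claw": 1}, {"dx": 0.2, "dy": 0, "dz": -0.95, "ax": 0, "ay": 0, "az": 0, "claw": 1}, {"dx": 0.2, "dy": 0, "dz": -0.95, "ax": 0, "ay": 0, "az": 0, "claw": 1}]'

```text
clock: 5.17
eef_pos: [530.5, 158.7, 59.3]
tool_rot: [-1.571, 0.0, -1.504]
force: [-1.4, 0.7, 1.5]
width: 20.6
```

Emit:
servo_tool --increments '[{"dx": 0, "dy": 0, "dz": 0, "ax": 0, "ay": 0, "az": 0, "claw": 0}, {"dx": 0, "dy": 0, "dz": 0, "ax": 0, "ay": 0, "az": 0, "claw": -1}, {"dx": 0, "dy": 0, "dz": 0, "ax": 0, "ay": 0, "az": 0, "claw": -1}, {"dx": 0, "dy": 0, "dz": 0, "ax": 0, "ay": 0, "az": 0, "claw": -1}, {"dx": 0, "dy": 0, "dz": 0, "ax": 0, "ay": 0, "az": 0, "claw": -1}, {"dx": 0, "dy": 0, "dz": 1, "ax": 0, "ay": 0, "az": 0, "claw": -1}, {"dx": 0, "dy": 0, "dz": 3, "ax": 0, "ay": 0, "az": 0, "claw": -1}, {"dx": 0, "dy": 0, "dz": 6, "ax": 0, "ay": 0, "az": 0, "claw": -1}]'

```text
clock: 5.83
eef_pos: [529.0, 158.1, 118.1]
tool_rot: [-1.575, -0.001, -1.504]
force: [0.5, -0.7, -0.3]
width: 85.7
```

Emit:
servo_tool --increments '[{"dx": 0, "dy": 0, "dz": 4, "ax": 0, "ay": 0, "az": 0, "claw": -1}, {"dx": 0, "dy": 0, "dz": 8, "ax": 0, "ay": 0, "az": 0, "claw": -1}, {"dx": 0, "dy": 0, "dz": 12, "ax": 0, "ay": 0, "az": 0, "claw": -1}, {"dx": 2, "dy": 0, "dz": 15, "ax": 0, "ay": 0, "az": 0, "claw": -1}, {"dx": 5, "dy": 0, "dz": 15, "ax": 0, "ay": 0, "az": 0, "claw": -1}, {"dx": 8, "dy": -2, "dz": 15, "ax": 0, "ay": 0, "az": 0, "claw": -1}, {"dx": 11, "dy": -4, "dz": 15, "ax": 0, "ay": 0, "az": 0, "claw": -1}, {"dx": 11, "dy": -8, "dz": 15, "ax": 0, "ay": 0, "az": 0, "claw": -1}]'

```text
clock: 6.5
eef_pos: [645.4, 82.9, 268.8]
tool_rot: [-1.565, 0.002, -1.497]
force: [1.6, 0.2, -0.0]
width: 85.2
```

Emit:
servo_tool --increments '[{"dx": 0, "dy": -4, "dz": 0, "ax": 0, "ay": 0, "az": 0, "claw": -1}, {"dx": 0, "dy": -8, "dz": 0, "ax": 0, "ay": 0, "az": 0, "claw": -1}, {"dx": 0, "dy": -12, "dz": 0, "ax": 0, "ay": 0, "az": 0, "claw": -1}, {"dx": 0, "dy": -15, "dz": 0, "ax": 0, "ay": 0, "az": 0, "claw": -1}, {"dx": 0, "dy": -17, "dz": 0, "ax": 0, "ay": 0, "az": 0, "claw": -1}, {"dx": 0, "dy": -18, "dz": 0, "ax": 0, "ay": 0, "az": 0, "claw": -1}, {"dx": 0, "dy": -18, "dz": 0, "ax": 0, "ay": 0, "az": 0, "claw": -1}, {"dx": 0, "dy": -18, "dz": 0, "ax": 0, "ay": 0, "az": 0, "claw": -1}]'

```text
clock: 7.17
eef_pos: [640.7, -100.1, 269.1]
tool_rot: [-1.571, 0.001, -1.503]
force: [0.3, 0.8, -0.3]
width: 85.4
```

Run:
```python
from h import *
d=snap('wrist','w6');d=snap('scene','s6');s=read_state();print({k:np.round(s[k],3) for k in('clock','eef_pos','tool_rot','qpos','force','torque','width')})
```

```text
{'clock': np.float64(7.267), 'eef_pos': array([640.938, -98.365, 268.8  ]), 'tool_rot': array([-1.571,  0.002, -1.501]), 'qpos': array([-0.08 ,  0.611,  0.328,  1.481, -0.213,  1.085,  0.363]), 'force': array([-0.297,  0.016,  0.362]), 'torque': array([ 0.03 , -0.075, -0.012]), 'width': np.float64(85.338)}
```

View pics/w6.png

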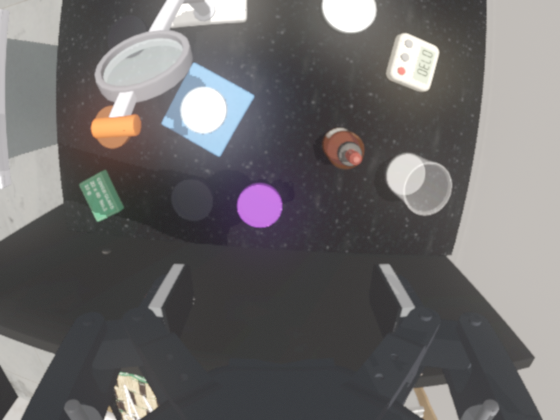

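View pics/s6.png

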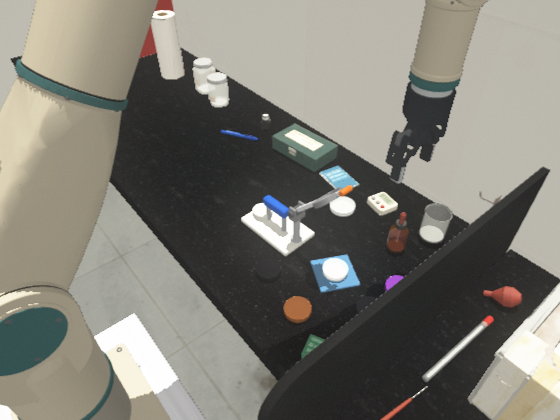

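Emit:
servo_tool --increments '[{"dx": 0, "dy": 4, "dz": 0, "ax": 0, "ay": 0, "az": 0, "claw": -1}, {"dx": 0, "dy": 8, "dz": 0, "ax": 0, "ay": 0, "az": 0, "claw": -1}, {"dx": 0, "dy": 11, "dz": 0, "ax": 0, "ay": 0, "az": 0, "claw": -1}, {"dx": 0, "dy": 12, "dz": 0, "ax": 0, "ay": 0, "az": 0, "claw": -1}, {"dx": 0, "dy": 12, "dz": 0, "ax": 0, "ay": 0, "az": 0, "claw": -1}, {"dx": 0, "dy": 12, "dz": 0, "ax": 0, "ay": 0, "az": 0, "claw": -1}]'

```text
clock: 7.77
eef_pos: [640.5, 20.0, 268.8]
tool_rot: [-1.571, -0.0, -1.501]
force: [-0.9, -0.2, -0.1]
width: 85.3
```

Run:
```python
from h import *
d=snap('wrist','w7');s=read_state();print({k:np.round(s[k],3) for k in('clock','eef_pos')})
for n in('w6','w7'):
  d=dict(np.load(f'pics/{n}.npz'))
  for z in(21,16,6):
    x0,y0=450,-120
    xs,ys=np.meshgrid(np.arange(450,650,.5),np.arange(-120,280,.5))
    uv=np.array([fproj(d,(x,y_,z)) for x,y_ in zip(xs.ravel(),ys.ravel())]).reshape(*xs.shape,2).astype('float32')
    w=cv2.remap(d['color'],uv[...,0],uv[...,1],cv2.INTER_CUBIC)
    if n=='w7': cv2.imwrite(f'pics/{n}u{z}.png',w[::-1,:,::-1][200:800] if z==16 else w[::-1,:,::-1][400:])
    if z==6:
      mm=((w[...,2].astype(int)>w[...,0].astype(int)+50)).astype('uint8')
      c=max(cv2.findContours(mm,0,2)[0],key=cv2.contourArea);r=cv2.minAreaRect(c);print(n,'tile',450+r[0][0]*.5,-120+r[0][1]*.5,np.array(r[1])*.5,r[2])
    if z==21:
      mm=((w.min(-1)>150)).astype('uint8')
      for c in cv2.findContours(mm,0,2)[0]:
        if cv2.contourArea(c)>4000: (x,y),r=cv2.minEnclosingCircle(c);print(n,'white',450+x*.5,-120+y*.5,r/2)
```

```text
{'clock': np.float64(7.817), 'eef_pos': array([640.539,  17.94 , 268.925])}
w6 white 532.0221557617188 10.799041748046875 106.40809631347656
w6 tile 541.6601333618164 -35.55176544189453 [90.33960724 89.90901947] 63.04781723022461
w7 white 531.75 152.5 89.95455932617188
w7 white 486.25 32.0 55.05967712402344
w7 white 541.6239852905273 -34.94602966308594 29.65226936340332
w7 tile 507.06229400634766 172.73526000976562 [26.96485138 91.65884399] 3.778197765350342
```

View pics/w7.png

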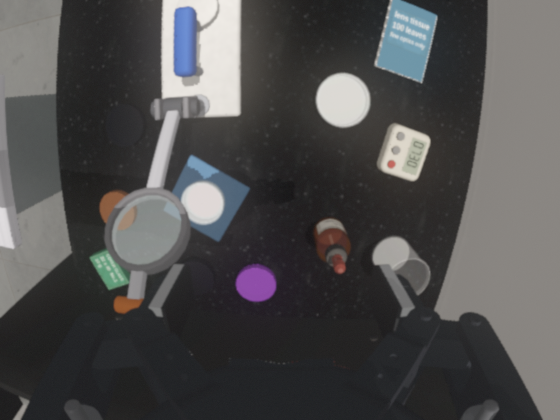

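View pics/w7u16.png

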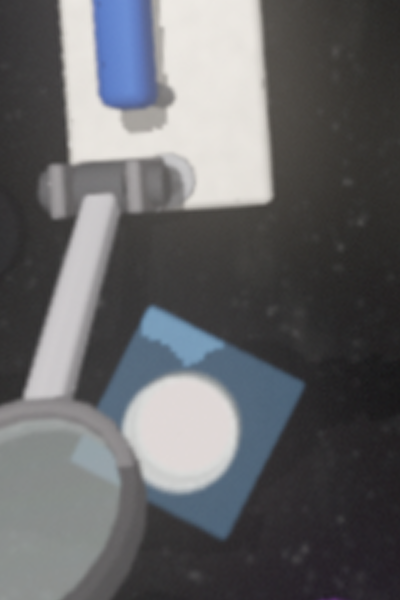

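Run:
```python
from h import *
d=dict(np.load('pics/w7.npz'));print('cam',-d['R'].T@d['t'])
g=d['color'].astype(float).mean(-1)
def samp(X): 
    u,v=fproj(d,X);return cv2.getRectSubPix(g.astype('float32'),(1,1),(float(u),float(v)))[0,0]
def edge(p,dirn,z=16,L=14):
    s=np.arange(-L,L,.25);val=np.array([samp((p[0]+a*dirn[0],p[1]+a*dirn[1],z)) for a in s])
    gr=np.diff(cv2.GaussianBlur(val.reshape(-1,1),(1,9),1.5).ravel());i=np.abs(gr).argmax();return np.array(p)+(s[i]+.125)*np.array(dirn), gr[i]
yaw=-1.503;ex=np.array([np.cos(yaw),np.sin(yaw)]);ey=np.array([-ex[1],ex[0]])
F=np.array([536.7,76.])
for nm,off in(('L',-50),('R',50)):
  pts=[]
  for k in(-110,-100,-90,-80,-70,-60,-50,-40,-30,-20,-10):
    q,gr=edge(F+k*ex+off*ey,ey); pts.append(q)
  pts=np.array(pts);l=cv2.fitLine(pts.astype('float32'),cv2.DIST_HUBER,0,.01,.01).ravel();a=np.arctan2(l[1],l[0]);a=a if a<0 else a-np.pi
  print(nm,'yaw',a,'lat rel F', np.round((pts-F)@ey,1))
pts=np.array([edge(F+k*ey,ex)[0] for k in(-45,-40,-35,0,10,20,30,35,40,45)]);print('front',np.round((pts-F)@ex,1), pts[[0,-1]].round(1))
```

```text
cam [634.87845053 100.43815789 411.97784   ]
L yaw -1.5251472 lat rel F [-50.1 -49.9 -50.4 -50.6 -50.6 -50.6 -50.1 -50.1 -50.4 -54.6 -53.9]
R yaw -1.5043731 lat rel F [50.4 50.1 50.4 50.1 49.9 50.4 49.6 49.6 50.4 50.1 50.1]
front [-7.6 -8.9 -9.4  1.4  1.4  1.6  1.6  1.6  1.1  1.1] [[491.3  80.6]
 [581.7  77.9]]
```

```bash
python3 - <<'E'
from h import *
d=dict(np.load('pics/s6.npz'))
g=d['color'].astype('float32').mean(-1)
def samp(X): 
    u,v=proj(d,X);return cv2.getRectSubPix(g,(1,1),(float(u),float(v)))[0,0]
def edge(p,dirn,z=16,L=12):
    s=np.arange(-L,L,.25);val=np.array([samp((p[0]+a*dirn[0],p[1]+a*dirn[1],z)) for a in s],'float32')
    gr=np.diff(cv2.GaussianBlur(val.reshape(-1,1),(1,9),1.5).ravel());i=np.abs(gr).argmax();return (s[i]+.125).round(2), gr[i].round(1)
yaw=-1.504;ex=np.array([np.cos(yaw),np.sin(yaw)]);ey=np.array([-ex[1],ex[0]])
F=np.array([535,74.])
for nm,off in(('L',-50),('R',50)): print(nm,[edge(F+k*ex+off*ey,ey) for k in range(-150,-5,15)])
print('F',[edge(F+k*ey,ex) for k in range(-45,46,10)])
print('Lbot',[edge(F+k*ex+-50*ey,ey,0) for k in range(-150,-5,15)])
print('Fbot',[edge(F+k*ey,ex,0) for k in range(-45,46,10)])
E
python3 - <<'E'
import cv2
a=cv2.imread('pics/s6.png');cv2.imwrite('pics/z6.png',cv2.resize(a[180:300,230:370],None,fx=5,fy=5,interpolation=cv2.INTER_CUBIC))
E
```

```text
L [(np.float64(-3.88), np.float32(6.7)), (np.float64(-3.88), np.float32(6.2)), (np.float64(-4.88), np.float32(6.7)), (np.float64(-4.38), np.float32(5.7)), (np.float64(-4.12), np.float32(7.3)), (np.float64(-3.88), np.float32(6.4)), (np.float64(-4.38), np.float32(6.0)), (np.float64(-4.88), np.float32(6.0)), (np.float64(-5.38), np.float32(6.7)), (np.float64(-4.62), np.float32(6.3))]
R [(np.float64(-8.88), np.float32(2.1)), (np.float64(-8.62), np.float32(1.7)), (np.float64(-6.88), np.float32(1.8)), (np.float64(-7.38), np.float32(1.8)), (np.float64(-7.38), np.float32(-2.7)), (np.float64(-11.12), np.float32(-7.8)), (np.float64(-11.38), np.float32(-4.7)), (np.float64(-0.38), np.float32(-10.9)), (np.float64(1.12), np.float32(-10.4)), (np.float64(0.38), np.float32(-12.1))]
F [(np.float64(5.62), np.float32(-6.3)), (np.float64(6.62), np.float32(-6.2)), (np.float64(5.62), np.float32(-6.3)), (np.float64(5.88), np.float32(-6.9)), (np.float64(6.12), np.float32(-6.6)), (np.float64(5.88), np.float32(-6.1)), (np.float64(6.12), np.float32(-5.9)), (np.float64(6.88), np.float32(-5.6)), (np.float64(5.88), np.float32(-5.9)), (np.float64(0.38), np.float32(-7.5))]
Lbot [(np.float64(5.88), np.float32(6.1)), (np.float64(5.38), np.float32(6.0)), (np.float64(4.88), np.float32(6.5)), (np.float64(5.62), np.float32(6.2)), (np.float64(5.12), np.float32(5.9)), (np.float64(4.88), np.float32(6.2)), (np.float64(5.12), np.float32(5.8)), (np.float64(4.38), np.float32(6.2)), (np.float64(4.88), np.float32(7.2)), (np.float64(5.38), np.float32(6.4))]
Fbot [(np.float64(-5.12), np.float32(-3.0)), (np.float64(-4.38), np.float32(-6.1)), (np.float64(-3.62), np.float32(-6.0)), (np.float64(-4.12), np.float32(-6.1)), (np.float64(-4.12), np.float32(-6.6)), (np.float64(-3.88), np.float32(-6.6)), (np.float64(-4.38), np.float32(-5.6)), (np.float64(-4.38), np.float32(-5.9)), (np.float64(-4.12), np.float32(-5.8)), (np.float64(-3.62), np.float32(-6.3))]
```

View pics/z6.png

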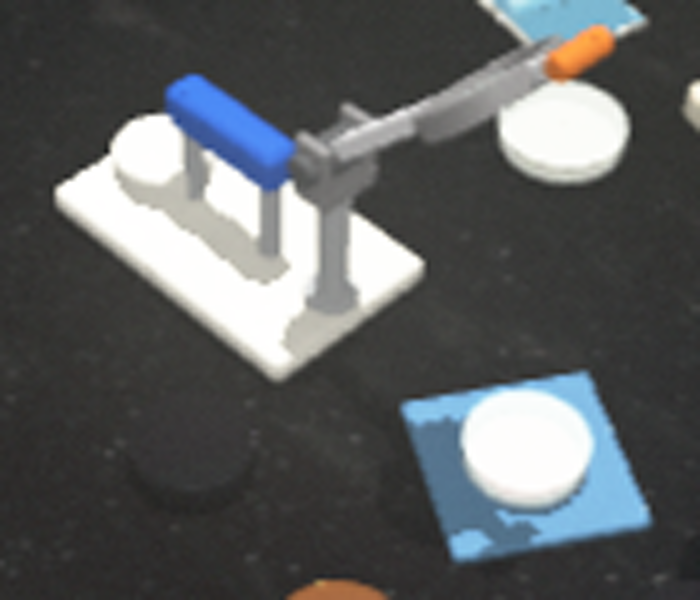

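Run:
```python
from h import *
from scipy.optimize import least_squares
yaw=-1.504;ex=np.array([np.cos(yaw),np.sin(yaw),0]);H=np.array([535.8,90,110.])
w6=dict(np.load('pics/w6.npz'));s6=dict(np.load('pics/s6.npz'))
t=lambda a:H+183*(np.cos(a)*ex+np.sin(a)*np.array([0,0,1]))
us=((580.5)/5-.5+230,(52.5)/5-.5+180)
for n,fn,d,u in(('w6',fproj,w6,(117,126)),('s6',proj,s6,us)):
  r=least_squares(lambda a:np.array(fn(d,t(a[0])))-u,[.8]);print(n,r.x,t(r.x[0]),r.fun)
```

```text
w6 [0.81319106] [544.19370127 -35.47417548 242.94651958] [ 1.10794812 -0.61811325]
s6 [0.81737212] [544.15652639 -34.9184626  243.47114358] [-0.32757359  0.18626194]
```

Emit:
servo_tool --increments '[{"dx": -3, "dy": -1.8, "dz": 1, "ax": 0, "ay": 0, "az": 0, "claw": -1}, {"dx": -6, "dy": -3.6, "dz": 1, "ax": 0, "ay": 0, "az": 0, "claw": -1}, {"dx": -8.5, "dy": -5, "dz": 1, "ax": 0, "ay": 0, "az": 0, "claw": -1}, {"dx": -9.8, "dy": -5.4, "dz": 1, "ax": 0, "ay": 0, "az": 0, "claw": -1}, {"dx": -9.8, "dy": -5.4, "dz": 0, "ax": 0, "ay": 0, "az": 0, "claw": -1}, {"dx": -9.8, "dy": -5.4, "dz": 0, "ax": 0, "ay": 0, "az": 0, "claw": -1}]'

```text
clock: 8.32
eef_pos: [541.7, -37.1, 267.9]
tool_rot: [-1.572, -0.0, -1.507]
force: [-0.2, 0.4, 0.1]
width: 85.4
```

Run:
```python
from h import *
d=snap('wrist','w8');d=snap('scene','s8');s=read_state();print({k:np.round(s[k],3) for k in('clock','eef_pos','tool_rot','qpos','force')})
```

```text
{'clock': np.float64(8.417), 'eef_pos': array([543.338, -35.66 , 268.421]), 'tool_rot': array([-1.571, -0.   , -1.504]), 'qpos': array([-0.221,  0.452,  0.346,  1.774, -0.183,  0.947,  0.267]), 'force': array([-0.206, -0.212, -0.217])}
```

View pics/w8.png

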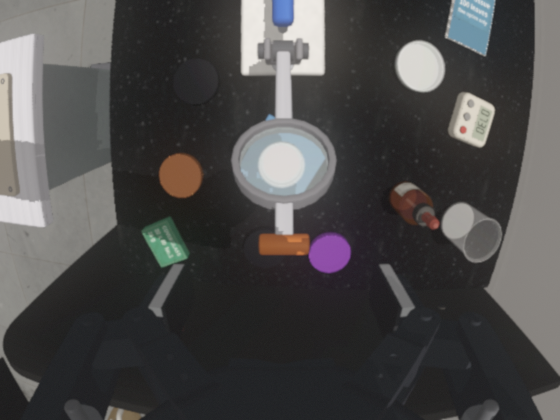

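View pics/s8.png

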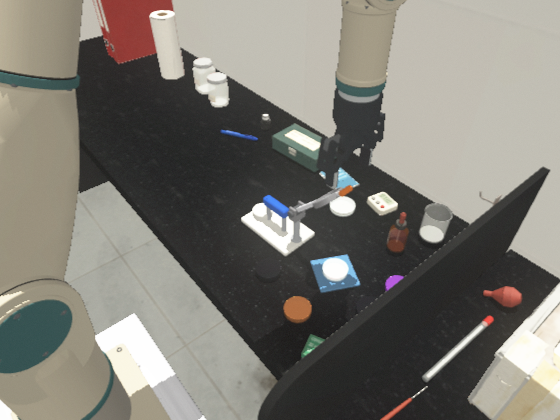

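Run:
```python
from h import *
d=dict(np.load('pics/w8.npz'))
print('tab',fray(d,285,244,243),fray(d,260,245,246),fray(d,309,244,246))
for p in((241,74),(325,74)): print(fray(d,*p,16))
print('tcp axis',fproj(d,(542.4,-35,243)))
print('handle', fray(d,273.5,15,87),fray(d,294,15,87))
```

```text
tab [543.73012598 -36.26419923 243.        ] [529.61898871 -36.40837333 246.        ] [557.08108713 -34.0308198  246.        ]
[486.18037617  72.36051179  16.        ]
[586.1624957   78.87279619  16.        ]
tcp axis (np.float64(282.82143285798367), np.float64(241.86904025695895))
handle [523.20632085 129.16160199  87.        ] [543.14108739 130.48571799  87.        ]
```

Emit:
servo_tool --increments '[{"dx": 0.05, "dy": -0.05, "dz": -2, "ax": 0, "ay": 0, "az": 0, "claw": -1}, {"dx": 0.05, "dy": -0.05, "dz": -3.5, "ax": 0, "ay": 0, "az": 0, "claw": -1}, {"dx": 0.05, "dy": -0.05, "dz": -4.5, "ax": 0, "ay": 0, "az": 0, "claw": -1}, {"dx": 0.05, "dy": -0.05, "dz": -4.5, "ax": 0, "ay": 0, "az": 0, "claw": -0.3}, {"dx": 0.05, "dy": -0.05, "dz": -4.5, "ax": 0, "ay": 0, "az": 0, "claw": 0}, {"dx": 0.05, "dy": -0.05, "dz": -4.5, "ax": 0, "ay": 0, "az": 0, "claw": 0.1}, {"dx": 0.05, "dy": -0.05, "dz": -4.5, "ax": 0, "ay": 0, "az": 0, "claw": 0.2}, {"dx": 0.05, "dy": -0.05, "dz": -4.5, "ax": 0, "ay": 0, "az": 0, "claw": 0.2}]'

```text
clock: 9.08
eef_pos: [543.8, -35.9, 224.6]
tool_rot: [-1.569, -0.0, -1.504]
force: [0.8, -0.3, -0.0]
width: 34.3
```

Run:
```python
from h import *
d=snap('wrist','w9');s=read_state();print({k:np.round(s[k],3) for k in('clock','eef_pos','tool_rot','qpos','force','width')})
```

```text
{'clock': np.float64(9.133), 'eef_pos': array([543.617, -35.897, 224.516]), 'tool_rot': array([-1.569, -0.   , -1.504]), 'qpos': array([-0.205,  0.503,  0.327,  1.829, -0.21 ,  0.842,  0.291]), 'force': array([-0.526,  0.308,  0.41 ]), 'width': np.float64(33.96)}
```

View pics/w9.png

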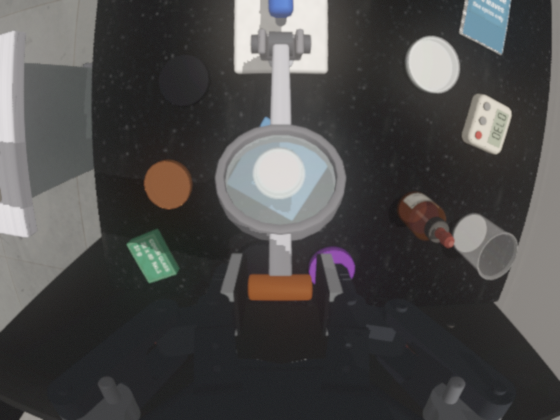

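Emit:
servo_tool --increments '[{"dx": 0, "dy": 0, "dz": 0, "ax": 0, "ay": 0, "az": 0, "claw": 0.3}, {"dx": 0, "dy": 0, "dz": 0, "ax": 0, "ay": 0, "az": 0, "claw": 0.4}, {"dx": 0, "dy": 0, "dz": 0, "ax": 0, "ay": 0, "az": 0, "claw": 0.6}, {"dx": 0, "dy": 0, "dz": 0, "ax": 0, "ay": 0, "az": 0, "claw": 1}, {"dx": 0, "dy": 0, "dz": 0, "ax": 0, "ay": 0, "az": 0, "claw": 1}]'

```text
clock: 9.55
eef_pos: [543.3, -36.3, 224.1]
tool_rot: [-1.57, -0.0, -1.504]
force: [-0.9, -1.1, 3.5]
width: 26.2
```

Run:
```python
from h import *
d=snap('wrist','w10');s=read_state();print({k:np.round(s[k],3) for k in('clock','eef_pos','tool_rot','qpos','force','width')})
```

```text
{'clock': np.float64(9.6), 'eef_pos': array([543.266, -36.294, 224.109]), 'tool_rot': array([-1.57 , -0.   , -1.504]), 'qpos': array([-0.205,  0.504,  0.328,  1.829, -0.209,  0.842,  0.291]), 'force': array([-1.099, -1.201,  3.071]), 'width': np.float64(26.289)}
```

View pics/w10.png

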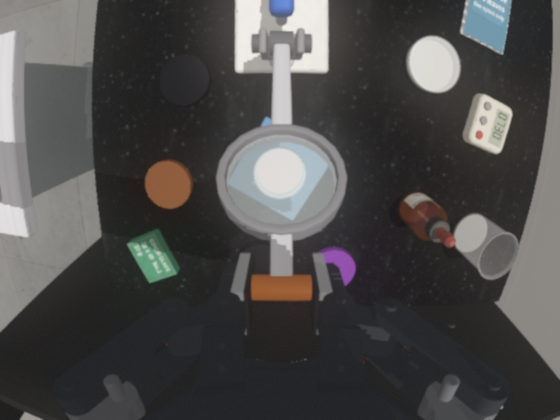

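Emit:
servo_tool --increments '[{"dx": 0.05, "dy": -0.72, "dz": -0.75, "ax": 0, "ay": 0, "az": 0, "claw": 1}, {"dx": 0.1, "dy": -1.45, "dz": -1.53, "ax": 0, "ay": 0, "az": 0, "claw": 1}, {"dx": 0.13, "dy": -2.0, "dz": -2.25, "ax": 0, "ay": 0, "az": 0, "claw": 1}, {"dx": 0.17, "dy": -2.55, "dz": -2.99, "ax": 0, "ay": 0, "az": 0, "claw": 1}, {"dx": 0.2, "dy": -3.04, "dz": -3.76, "ax": 0, "ay": 0, "az": 0, "claw": 1}, {"dx": 0.23, "dy": -3.5, "dz": -4.55, "ax": 0, "ay": 0, "az": 0, "claw": 1}, {"dx": 0.26, "dy": -3.92, "dz": -5.36, "ax": 0, "ay": 0, "az": 0, "claw": 1}, {"dx": 0.29, "dy": -4.3, "dz": -6.19, "ax": 0, "ay": 0, "az": 0, "claw": 1}]'

```text
clock: 10.27
eef_pos: [546.2, -79.6, 161.1]
tool_rot: [-1.57, -0.0, -1.504]
force: [-0.1, -1.1, 4.6]
width: 26.2
```

Run:
```python
from h import *
d=snap('wrist','w11');s=read_state();print({k:np.round(s[k],3) for k in('clock','eef_pos','tool_rot','qpos','force','width')})
```

```text
{'clock': np.float64(10.317), 'eef_pos': array([545.683, -80.19 , 159.745]), 'tool_rot': array([-1.572e+00, -1.000e-03, -1.505e+00]), 'qpos': array([-0.095,  0.599,  0.289,  1.873, -0.249,  0.706,  0.403]), 'force': array([ 0.419, -3.748,  0.779]), 'width': np.float64(26.32)}
```

View pics/w11.png

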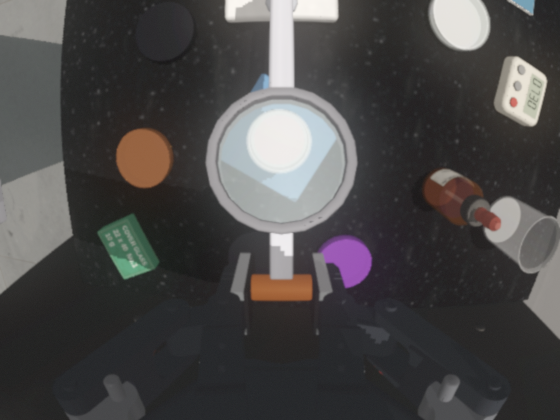

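Emit:
servo_tool --increments '[{"dx": 0.02, "dy": -0.33, "dz": -0.85, "ax": 0, "ay": 0, "az": 0, "claw": 1}, {"dx": 0.04, "dy": -0.62, "dz": -1.72, "ax": 0, "ay": 0, "az": 0, "claw": 1}, {"dx": 0.06, "dy": -0.87, "dz": -2.6, "ax": 0, "ay": 0, "az": 0, "claw": 1}, {"dx": 0.07, "dy": -1.08, "dz": -3.49, "ax": 0, "ay": 0, "az": 0, "claw": 1}, {"dx": 0.08, "dy": -1.24, "dz": -4.4, "ax": 0, "ay": 0, "az": 0, "claw": 1}, {"dx": 0.09, "dy": -1.35, "dz": -5.3, "ax": 0, "ay": 0, "az": 0, "claw": 1}, {"dx": 0.09, "dy": -1.42, "dz": -6.2, "ax": 0, "ay": 0, "az": 0, "claw": 1}, {"dx": 0.09, "dy": -1.42, "dz": -6.6, "ax": 0, "ay": 0, "az": 0, "claw": 1}]'

```text
clock: 10.98
eef_pos: [546.8, -93.4, 94.5]
tool_rot: [-1.571, -0.0, -1.504]
force: [-0.8, -3.3, 3.5]
width: 26.5
```

Emit:
servo_tool --increments '[{"dx": 0, "dy": 0, "dz": 0, "ax": 0, "ay": 0, "az": 0, "claw": 1}, {"dx": 0, "dy": 0, "dz": 0, "ax": 0, "ay": 0, "az": 0, "claw": 1}]'

```text
clock: 11.15
eef_pos: [546.5, -92.9, 95.4]
tool_rot: [-1.572, 0.0, -1.504]
force: [-0.1, -2.9, 1.3]
width: 26.6
```

Run:
```python
from h import *
d=snap('wrist','w12');d=snap('scene','s12');s=read_state();print({k:np.round(s[k],3) for k in('clock','eef_pos','tool_rot','qpos','force','width')})
a=cv2.imread('pics/s12.png');cv2.imwrite('pics/z12.png',cv2.resize(a[180:300,230:390],None,fx=5,fy=5,interpolation=cv2.INTER_CUBIC))
```

```text
{'clock': np.float64(11.25), 'eef_pos': array([546.538, -92.753,  95.848]), 'tool_rot': array([-1.572,  0.   , -1.504]), 'qpos': array([-0.038,  0.697,  0.24 ,  1.909, -0.287,  0.571,  0.459]), 'force': array([-0.497, -2.609,  1.877]), 'width': np.float64(26.219)}
```

View pics/w12.png

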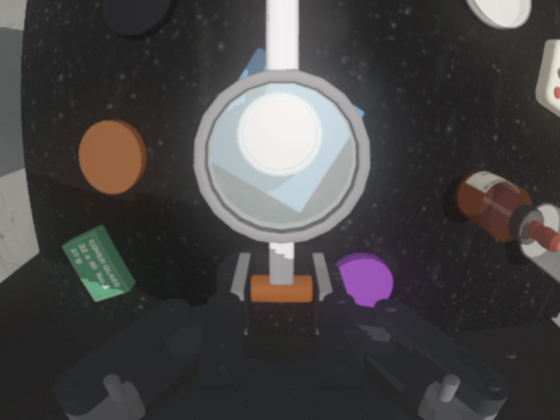

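View pics/z12.png

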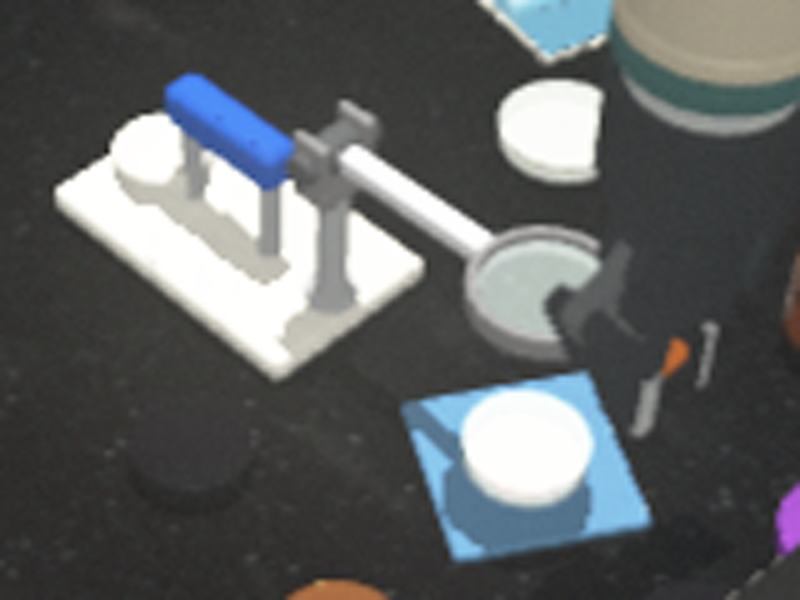

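Emit:
servo_tool --increments '[{"dx": 0, "dy": 0.05, "dz": -0.25, "ax": 0, "ay": 0, "az": 0, "claw": 1}, {"dx": 0, "dy": 0.1, "dz": -0.45, "ax": 0, "ay": 0, "az": 0, "claw": 1}, {"dx": 0, "dy": 0.1, "dz": -0.45, "ax": 0, "ay": 0, "az": 0, "claw": 1}, {"dx": 0, "dy": 0.1, "dz": -0.45, "ax": 0, "ay": 0, "az": 0, "claw": 1}, {"dx": 0, "dy": 0.1, "dz": -0.45, "ax": 0, "ay": 0, "az": 0, "claw": 1}]'

```text
clock: 11.67
eef_pos: [547.2, -92.9, 91.6]
tool_rot: [-1.57, -0.001, -1.504]
force: [0.5, -5.6, 0.8]
width: 26.1
```

Run:
```python
from h import *
d=snap('wrist','w13');d=snap('scene','s13');s=read_state();print({k:np.round(s[k],3) for k in('clock','eef_pos','tool_rot','qpos','force','width')})
a=cv2.imread('pics/s13.png');cv2.imwrite('pics/z13.png',cv2.resize(a[180:300,230:390],None,fx=5,fy=5,interpolation=cv2.INTER_CUBIC))
H=np.array([535.8,90,110.]);yaw=-1.504;ex=np.array([np.cos(yaw),np.sin(yaw),0]);ey=np.array([-ex[1],ex[0],0])
for a in(0,.02,.04,.06):
  o=np.cos(a)*ex+np.sin(a)*np.array([0,0,1]);n=np.cross(o,ey)
  ring=[proj(d,H+125*o+34*(np.cos(t)*o+np.sin(t)*ey)+6*n) for t in np.linspace(0,2*np.pi,73)]
  r=np.array(ring);r=(r-[230,180]+.5)*5-.5;print(a,'left',r[r[:,0].argmin()].round(1),'top',r[r[:,1].argmin()].round(1))
  tab=[(np.array(proj(d,H+183*o+k*14*ey))-[230,180]+.5)*5-.5 for k in(-1,0,1)];print(np.round(tab,1).tolist())
```

```text
{'clock': np.float64(11.767), 'eef_pos': array([547.188, -92.887,  91.652]), 'tool_rot': array([-1.570e+00, -1.000e-03, -1.504e+00]), 'qpos': array([-0.037,  0.703,  0.238,  1.911, -0.29 ,  0.56 ,  0.46 ]), 'force': array([-0.255, -5.435,  1.863]), 'width': np.float64(26.655)}
0 left [465.8 286.9] top [542.4 230.4]
[[633.8, 392.9], [656.1, 374.6], [678.0, 356.6]]
0.02 left [465.8 283.4] top [542.5 226.9]
[[634.8, 386.8], [657.1, 368.5], [679.1, 350.4]]
0.04 left [465.8 279.8] top [542.6 223.3]
[[635.7, 380.6], [658.1, 362.2], [680.1, 344.2]]
0.06 left [465.7 276.1] top [542.6 219.6]
[[636.4, 374.2], [658.8, 355.9], [680.9, 337.8]]
```

View pics/z13.png

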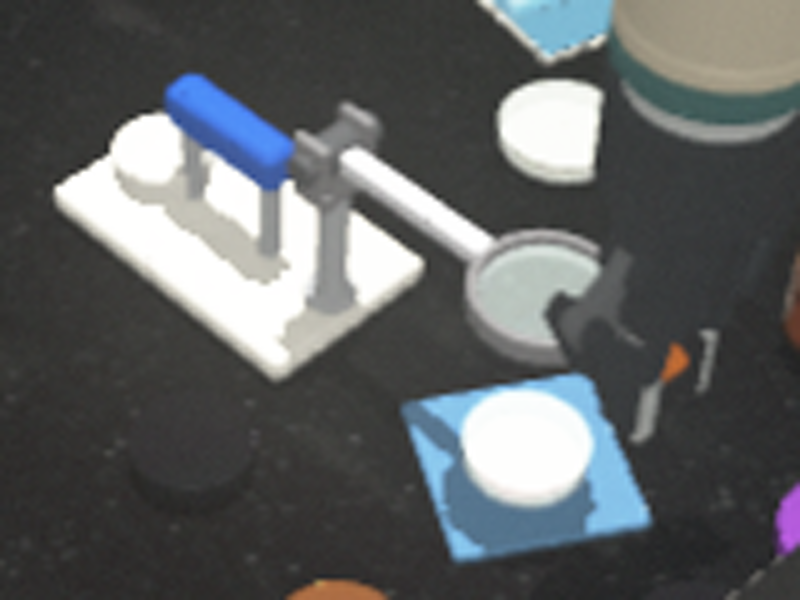

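Emit:
servo_tool --increments '[{"dx": 0, "dy": -0.1, "dz": 0, "ax": 0, "ay": 0, "az": 0, "claw": 1}, {"dx": 0, "dy": -0.2, "dz": 0, "ax": 0, "ay": 0, "az": 0, "claw": 1}, {"dx": 0, "dy": -0.2, "dz": 0, "ax": 0, "ay": 0, "az": 0, "claw": 1}, {"dx": 0, "dy": -0.2, "dz": 0, "ax": 0, "ay": 0, "az": 0, "claw": 1}]'

```text
clock: 12.1
eef_pos: [547.1, -93.0, 91.5]
tool_rot: [-1.571, 0.001, -1.503]
force: [1.6, 0.0, 2.2]
width: 26.2
```

Emit:
servo_tool --increments '[{"dx": 0, "dy": 0, "dz": 0, "ax": 0, "ay": 0, "az": 0, "claw": 0.5}, {"dx": 0, "dy": 0, "dz": 0, "ax": 0, "ay": 0, "az": 0, "claw": 0}, {"dx": 0, "dy": 0, "dz": 0, "ax": 0, "ay": 0, "az": 0, "claw": -1}, {"dx": 0, "dy": 0, "dz": 0, "ax": 0, "ay": 0, "az": 0, "claw": -1}, {"dx": 0, "dy": 0, "dz": 0, "ax": 0, "ay": 0, "az": 0, "claw": -1}, {"dx": 0, "dy": 0, "dz": 1.5, "ax": 0, "ay": 0, "az": 0, "claw": -1}, {"dx": 0, "dy": 0, "dz": 4.5, "ax": 0, "ay": 0, "az": 0, "claw": -1}, {"dx": 0, "dy": 0, "dz": 8, "ax": 0, "ay": 0, "az": 0, "claw": -1}]'

```text
clock: 12.77
eef_pos: [545.1, -93.8, 170.5]
tool_rot: [-1.576, 0.001, -1.504]
force: [1.1, -0.7, 0.5]
width: 85.1
```

Emit:
servo_tool --increments '[{"dx": 0, "dy": 0, "dz": 4, "ax": 0, "ay": 0, "az": 0, "claw": -1}, {"dx": 0, "dy": 1, "dz": 8, "ax": 0, "ay": 0, "az": 0, "claw": -1}, {"dx": 0, "dy": 2, "dz": 11, "ax": 0, "ay": 0, "az": 0, "claw": -1}, {"dx": 0, "dy": 3, "dz": 13, "ax": 0, "ay": 0, "az": 0, "claw": -1}, {"dx": 0, "dy": 3, "dz": 13, "ax": 0, "ay": 0, "az": 0, "claw": -1}, {"dx": 0, "dy": 3, "dz": 13, "ax": 0, "ay": 0, "az": 0, "claw": -1}]'

```text
clock: 13.27
eef_pos: [547.3, -63.6, 302.3]
tool_rot: [-1.569, 0.0, -1.502]
force: [-0.0, -0.8, -0.5]
width: 85.6
```

Run:
```python
from h import *
d=snap('wrist','w14');d=snap('scene','s14');d=snap('side','d14');s=read_state();print({k:np.round(s[k],3) for k in('clock','eef_pos','tool_rot','qpos','force','width')})
a=cv2.imread('pics/s14.png');cv2.imwrite('pics/z14.png',cv2.resize(a[180:300,230:390],None,fx=5,fy=5,interpolation=cv2.INTER_CUBIC))
```

```text
{'clock': np.float64(13.417), 'eef_pos': array([545.886, -64.52 , 299.988]), 'tool_rot': array([-1.574,  0.   , -1.505]), 'qpos': array([-0.174,  0.429,  0.354,  1.713, -0.168,  1.032,  0.304]), 'force': array([ 0.518,  0.461, -0.465]), 'width': np.float64(85.238)}
```

View pics/w14.png

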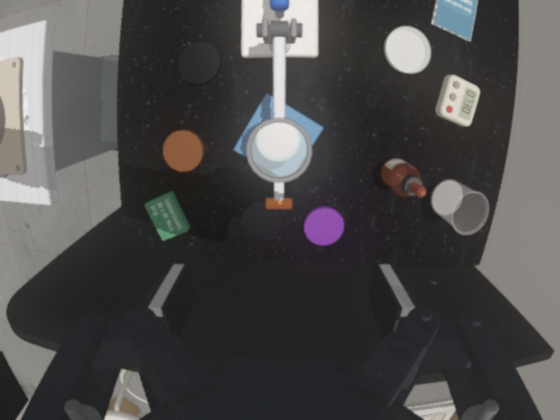

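View pics/z14.png

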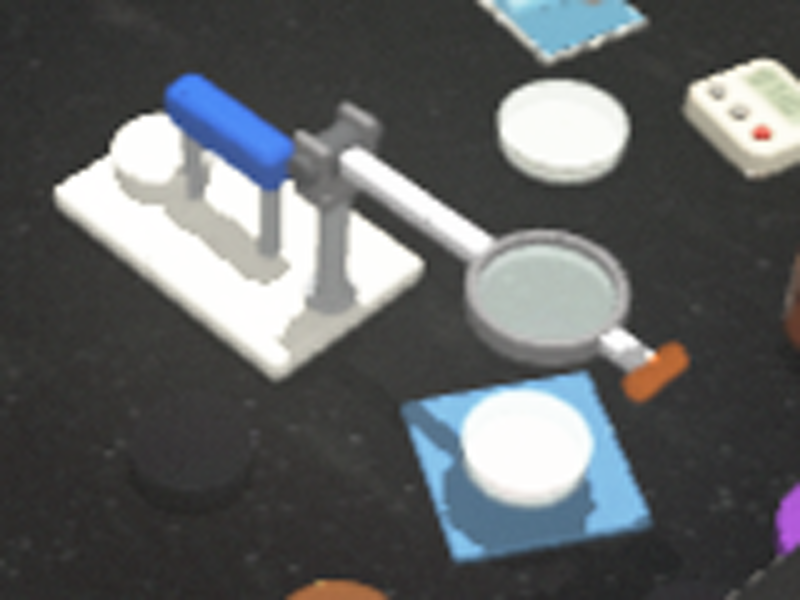

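View pics/d14.png

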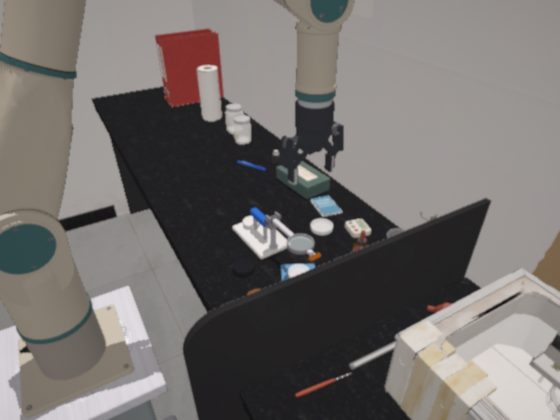

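Run:
```python
from h import *
from scipy.optimize import least_squares
w=dict(np.load('pics/w14.npz'));s=dict(np.load('pics/s14.npz'))
print('lens wrist',fray(w,279,149,112),'ring edges',fray(w,246.5,149,112),fray(w,312,149,112),fray(w,279,117,114),fray(w,279,181,114))
print('tab wrist',fray(w,279,204,110), 'dish',fray(w,278,140,21))
print('base corners',fray(w,241.5,56,16),fray(w,319,57,16))
# joint fit of hinge + angle + yaw with tab and lens obs in both views
obs=[('s',183,0,((656.5)/5-.5+230,(373.5)/5-.5+180)),('w',183,0,(279,204)),('s',125,6,((548)/5-.5+230,(291)/5-.5+180)),('w',125,3,(279,149))]
def res(p):
  H=np.array([p[0],p[1],110]);y=p[2];a=p[3];ex=np.array([np.cos(y),np.sin(y),0]);o=np.cos(a)*ex+np.array([0,0,np.sin(a)]);n=np.array([0,0,np.cos(a)])-np.sin(a)*ex
  r=[]
  for c,L,h,u in obs:
    X=H+L*o+h*n; r+=list(np.array(proj(s,X) if c=='s' else fproj(w,X))-u)
  return r+[(y+1.504)/.01]
r=least_squares(res,[535.8,90,-1.504,0]);print(r.x,np.round(r.fun,2));p=r.x;print('lens',p[0]+125*np.cos(p[2]),p[1]+125*np.sin(p[2]))
```

```text
lens wrist [543.24610677 -34.03796823 112.        ] ring edges [509.6276727  -36.11743555 112.        ] [577.32389631 -31.53274782 112.        ] [541.0152974   -0.81186296 114.        ] [545.50986208 -67.66126193 114.        ]
tab wrist [547.27327468 -94.40738084 110.        ] dish [541.60882987 -36.04797045  21.        ]
base corners [486.91852624  72.36710759  16.        ] [586.98539621  77.81150315  16.        ]
[ 5.34867952e+02  8.98340929e+01 -1.50370899e+00  1.05125255e-02] [-0.11 -0.06 -0.03 -0.91 -0.13 -0.64 -0.07  1.11  0.03]
lens 543.2475800826016 -34.88471813835059
```

```bash
python3 -c "
from h import *
print(finish_job())"
```

```text
the job is handed in; nothing more can be done
None
```

I set up the magnifier as asked and handed it in at about 13.4 s of the 58 s allowed. I lifted the stand by its blue handle, set it down upright beside the tile and let go. Then I pinched the orange tab, folded the arm down to level and let go again.

**Lens position:** the final images put the lens centre at about (543.2, -34.5) and the dish at about (541.5, -35.5), so it is roughly 2 mm off centre. I left that uncorrected because the camera calibration is only good to about 2 mm.

**Lens level:** a fit to two camera views puts the arm about 0.01 rad from level.

**Stand:** on release, the scene and wrist cameras differed by 1–2 mm on where it was. While I was levelling the arm, the tool briefly pushed on the tab with about 5.5 N, above the 4 N at which the stand can slide. I eased it off before letting go, and the later pictures showed no visible shift.

**Everything else:** the specimen dish measured the same place before and after. The spare dish, dropper bottle and coverslip box look undisturbed in the pictures. The gripper finished open, well clear and touching nothing.

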